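# Turn the cooling stand's flag from hot to cool

## Robot

A 6-joint arm with a two-finger parallel gripper is mounted at the origin on the work surface. World frame = base frame: x ahead of the robot, y to its left, z up, the work surface at z = 0. Lengths are in mm, angles in rad, forces in N, time in s.
With the tool pointing down it reaches from about 300 to 850 mm from the base axis. Payload 4.2 kg.
Tool frame: the origin (TCP) lies at the very end of the fingers, on their centre line; the grasp point (between the pads) lies 19 mm behind it; z points along the fingers, y is the direction in which the jaws open and shut (so a half turn about z gives the same grasp; the last joint's range is limited). The gripper opens to 91 mm and grips with 3 to 60 N. Pads are 32 mm wide; open, the fingers measure 118 mm over their backs; the gripper's body (76 mm by 178 mm) begins 60 mm behind the grasp point.
Start: joints at [-1.34, 0.32, 1.565, -0, 1.257, -0.02], TCP at [142.705, -557.026, 213.976] pointing down, gripper open.
Joint ranges: [-3.11, 3.11], [-0.84, 2.01], [0.21, 2.61], [-1.34, 4.49], [0.05, 2.63], [-2.56, 2.56]. Speed limits (rad/s): [2.57, 2.57, 3.14, 3.14, 3.14, 3.14].

## Interface

Orientations are given as a rotation vector (axis times angle).
In Python, from cell import r gives the robot as it stands.
- The arm moves only by the tool servo_tool, never from a script. Its argument "rows" is one flat list of numbers, 6 for each row, row after row: the shift along the tool's x, y, z in cm, then the turn, a rotation vector about the tool's x, y, z in degrees. A call has 1 to 10 rows; each row is the pose to reach, as a shift and turn from the pose commanded when the call began, along the tool's axes at that moment; what a row does not reach only later rows make up. A row lasts 1/10 s, in which the tool goes at most 50 mm and 8.59 degrees, less where a joint would pass 70% of its speed; a pose out of reach is approached as far as the arm can. A call with a gripper value outside its range is refused whole. "fingers" is the finger opening in cm, from 0 to 9.12, set as the call begins (left out, the last holds). The fingers move at their own pace and stop on an object; "squeeze" is the grip in N (left out, the last holds). Time passes only in rows, so rows that repeat a pose let the fingers close. It gives the time, the measured TCP pose, the force and the opening at its end, in the units of the state.
- r.state(): the state, without advancing time (a new reading comes with each control period).
- r.camera(name): name is "side" or "top"; returns the picture (400x640x3 uint8, red, green, blue); there is no depth.
- r.camera_info(name): a dict with "K" (3x3 intrinsics, pixels), "R" (3x3) and "t" (3): a world point X has camera coordinates R X + t. Camera axes: x right, y down, z forward; pixel columns grow to the right and rows downward; lengths in mm; the calibration is good to about 2 mm. A picture is of the moment at which its call begins. camera_info takes no time and is no camera call.
- r.job_done(): hands the job in, once; it reports no verdict.
The state is a dict: "time_s": time; "joints": joint angles; "qvel": joint speeds; "joint_torque": joint torques, N m; "ee_pos": TCP position; "ee_rot": TCP orientation; "wrist_force": force on the tool from outside, world axes, zero at the start; "torque": the same for the moment, N m; "gripper_width": finger opening in mm.
Only numpy, scipy, OpenCV 4.12 (cv2) and the standard library are available. Lean on these libraries where they do the work, as an engineer would, in place of code of your own. Each camera call takes 0.05 s, during which the arm holds its last target.

## Task

The pipe flange on its cooling stand is now cool enough to handle: turn that stand's flag over from red to green, pushing it up and over its pivot with the fingers and down until it lies flat on its other rest. Only push the flag, never pinch it; leave the angle bracket's flag lying red side up, and do not disturb the two parts or anything else on the bench.

Things in the scene. Friction and masses are not known exactly. Their poses are not given: they have to be found in the camera images.
- flange_flag_hinge (a point): Middle of the pivot pin of the flag on the pipe flange's stand, 100 mm above the bench, fixed to the stand. x runs along the pin towards the slatted tray, y to the side where the flag starts (robot's left, within 0.3 rad), z up. The pin sits in a 96 mm wide fork on a post; 31 mm either side of it a 14 mm wide rest stands under the flag. Past 40 mm out nothing is under the flag down to the 6 mm base plate.
- flange_flag_tab (a point): Middle of the outer edge of this flag's finger tab, half-way through its thickness, 105 mm from the pivot. The flag is 70 mm wide along the pin out to 85 mm from the pivot, then comes the tab, 32 mm wide, 20 mm long. 3 mm thick at its bare aluminium rim, 6 mm where coloured sheets cover it. Moves with the flag; at joint value 0 its axes equal the hinge point's.
- flange_flag (a joint): Angle of this flag about its pivot's x axis, rad: 0 = flat to the left on its rest, red face up; 1.57 = upright; 3.14 = flat to the right on its other rest, green face up; stops at 0 and 3.14. Starts between 0 and 0.12. The hinge is stiff (0.1 N m, 1 to 2 N at the tab): the flag stays at the angle where it is left.
- bracket_flag_hinge (a point): Middle of the pivot pin of the flag on the angle bracket's stand, 100 mm above the bench, fixed to the stand. x runs along the pin towards the slatted tray, y to the side where the flag starts (robot's left, within 0.3 rad), z up. The pin sits in a 96 mm wide fork on a post; 31 mm either side of it a 14 mm wide rest stands under the flag. Past 40 mm out nothing is under the flag down to the 6 mm base plate.
- bracket_flag_tab (a point): Middle of the outer edge of this flag's finger tab, half-way through its thickness, 105 mm from the pivot. The flag is 70 mm wide along the pin out to 85 mm from the pivot, then comes the tab, 32 mm wide, 20 mm long. 3 mm thick at its bare aluminium rim, 6 mm where coloured sheets cover it. Moves with the flag; at joint value 0 its axes equal the hinge point's.
- bracket_flag (a joint): Angle of this flag about its pivot's x axis, rad: 0 = flat to the left on its rest, red face up; 1.57 = upright; 3.14 = flat to the right on its other rest, green face up; stops at 0 and 3.14. Starts between 0 and 0.12. The hinge is stiff (0.1 N m, 1 to 2 N at the tab): the flag stays at the angle where it is left.
- flange: Loose steel pipe flange, 110 mm diameter, 16 mm thick, with a 60 mm wide neck up to 46 mm and a through bore; origin at the centre of its underside. Lies on the slatted tray of its stand.
- bracket: Loose steel angle bracket, 100 x 64 mm foot, 54 mm high, origin at the centre of its underside. Lies on the slatted tray of the other stand.
- flange_stand: Fixed cooling stand under the flange: base plate 300 x 190 x 6 mm, origin at the centre of its underside; the slatted red-brown tray (180 x 180 mm, slats' top 36 mm up) is centred 50 mm to +x, the flag's post 100 mm to -x (towards the robot).
- bracket_stand: The same kind of fixed stand under the angle bracket. Which stand is on the left changes from run to run.
- chipping_hammer: Chipping hammer lying on the right, black grip along x, 25 mm high, 220 mm long overall; bystander.
- weld_magnet: Square red welding magnet with steel side plates lying on the bench near the robot, 96 x 96 x 24 mm; bystander.
- wire_brush: Wire brush with wooden handle lying on the left; bystander.
- cut_offcut: Plasma-cut steel offcut, 170 x 60 x 8 mm, lying on the left; bystander.
- nozzle_jar: Low blue jar, 68 mm diameter, 65 mm high, standing on the left; bystander.
- spatter_can: Spray can with red cap, 64 mm diameter, 140 mm high, standing on the right; bystander.
Not all that is in view belongs to the job. What is shaped like the flange but blue or purple is not meant.

How it is judged (in metres and radians):
On the way:
1. the fingers push the flange stand's flag up past upright (value of joint flange_flag above 1.6 rad and contact force between the fingers and flange_flag above 0.2 N).
At the end, for the whole second after the job is handed in: The flange stand's flag lies flat with its green face up (within 0.1 rad of its stop) and at rest; the bracket stand's flag is still within 0.25 rad of flat with its red face up; flange and bracket lie still within 12 mm of where they were, and the other loose things within 25 mm (value of joint flange_flag above 3.04 rad and velocity of joint flange_flag below 0.05 rad/s and value of joint bracket_flag below 0.25 rad and distance of each of flange, bracket from where it was at the start of the episode below 0.012 m and linear speed of each of flange, bracket below 0.02 m/s and distance of each of chipping_hammer, weld_magnet, wire_brush, cut_offcut, nozzle_jar, spatter_can from where it was at the start of the episode below 0.025 m); the robot touches nothing.
It fails at once if the flag is pinched: both of its coloured faces pressed by the fingers at once ((contact force between the fingers and flange_flag_c3 above 1 N or contact force between the fingers and flange_flag_c4 above 1 N) and (contact force between the fingers and flange_flag_c5 above 1 N or contact force between the fingers and flange_flag_c6 above 1 N)).
It fails at once if the angle bracket's flag is turned up (value of joint bracket_flag above 0.4 rad).
It fails at once if the flange or the bracket is lifted, tipped or shoved on its stand (distance of any of flange, bracket from where it was at the start of the episode above 0.02 m or angle between any of flange, bracket's own z axis and vertical above 0.15 rad).
It fails at once if another loose thing on the bench is picked up or knocked away (distance of any of chipping_hammer, weld_magnet, wire_brush, cut_offcut, nozzle_jar, spatter_can from where it was at the start of the episode above 0.05 m).
It also fails if it takes over 38 s, if anything falls off the work surface, if the arm or the gripper's body presses on something with over 40 N, if the wrist force passes 120 N, or if a joint passes its speed limit or range.

## Working session

There is one attempt and no reset: what is moved stays moved. The work goes in short steps, Python scripts to look and compute and a tool call to move; the robot and the scene stay as the last step left them, time stands still between calls to the robot, and variables do not carry over. Pictures are saved under pics/ and viewed, and the job is handed in when it is done.

Besides the shell and the picture viewer there is one more tool, called as name(argument=value, ...), one argument or row to a line, values as JSON. servo_tool: Moves the arm, as the interface text tells. Its arguments: {"type":"object","properties":{"rows":{"type":"array"},"fingers":{"type":"number"},"squeeze":{"type":"number"}},"required":["rows"]}

```bash
mkdir -p pics; ls
python3 - <<'E'
from cell import r
import cv2
for n in("side","top"):
    im=r.camera(n); cv2.imwrite(f"pics/{n}0.png",im[:,:,::-1])
    i=r.camera_info(n); print(n,i)
print(r.state())
E
```

```text
pics
side {'K': array([[396.54881589,   0.        , 319.28275475],
       [  0.        , 396.54881589, 206.4679695 ],
       [  0.        ,   0.        ,   1.        ]]), 'R': array([[-0.86572966, -0.50029849, -0.0146142 ],
       [-0.36090723,  0.64422129, -0.67433293],
       [ 0.34678252, -0.57851565, -0.73828282]]), 't': array([ 452.61047658,  255.91680779, 1158.33227565])}
top {'K': array([[520.2806488 ,   0.        , 310.05542746],
       [  0.        , 520.2806488 , 201.17732563],
       [  0.        ,   0.        ,   1.        ]]), 'R': array([[ 0.02609311, -0.999572  ,  0.01322723],
       [-0.99003353, -0.0276714 , -0.13808655],
       [ 0.13839347, -0.0094923 , -0.99033184]]), 't': array([  -2.15496333,  520.0315253 , 1707.7112127 ])}
{'time_s': 0.1, 'joints': array([-1.34002402e+00,  3.20204365e-01,  1.56552498e+00,  1.09341574e-05,
        1.25739889e+00, -1.99717807e-02]), 'qvel': array([ 4.07949059e-05, -2.75145478e-03, -2.58493170e-03, -1.27575885e-03,
        2.74987437e-04,  7.02833701e-04]), 'joint_torque': array([-1.60762106e-04, -4.13332987e+01, -2.32509989e+01,  7.28389900e-02,
        4.21582209e-02, -4.81496852e-05]), 'ee_pos': array([ 142.59097186, -556.58512885,  213.23035828]), 'ee_rot': array([-3.11541946e+00, -3.92640547e-01,  2.37403877e-04]), 'wrist_force': array([ 1.06523257, -0.48026544,  0.26267777]), 'torque': array([0.04665113, 0.03168878, 0.02448746]), 'gripper_width': 90.83329318616218}
```

View pics/side0.png

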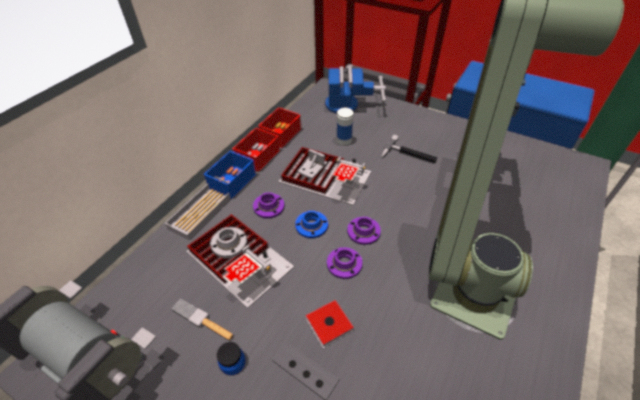

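View pics/top0.png

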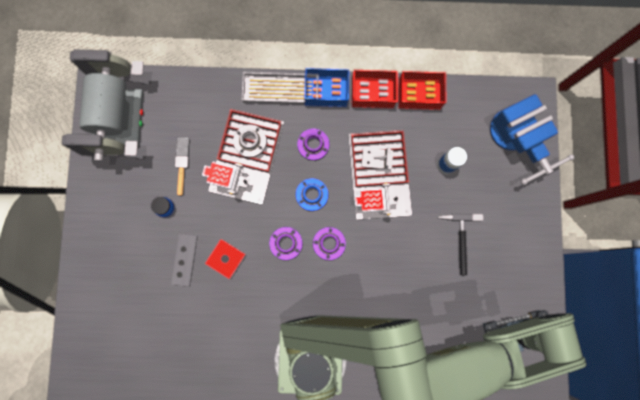

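The flange sits on the left stand: top view (248,138), with its red flag at about (222,175). The bracket stand is on the right, with its flag at (371,201). I'll zoom in on the flange stand.

Run:
```python
import cv2,numpy as np
a=cv2.imread("pics/top0.png")[95:215,190:290]; b=cv2.imread("pics/side0.png")[205:310,180:300]
cv2.imwrite("pics/z1.png",cv2.resize(a,None,fx=5,fy=5,interpolation=cv2.INTER_CUBIC)[:600])
cv2.imwrite("pics/z2.png",cv2.resize(b,None,fx=5.6,fy=5.6,interpolation=cv2.INTER_CUBIC)[:600])
```

```text
(no output)
```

View pics/z1.png

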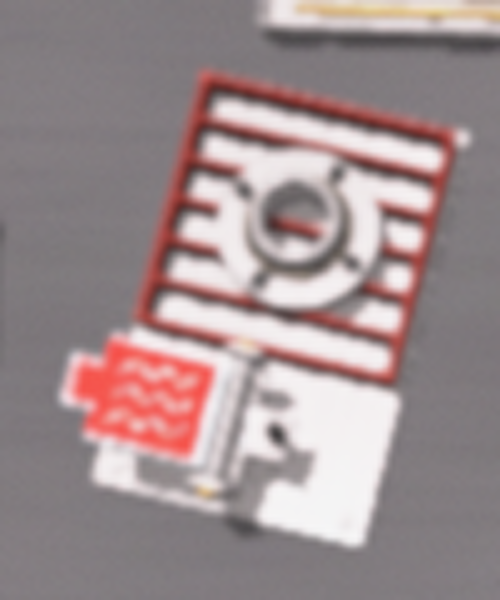

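View pics/z2.png

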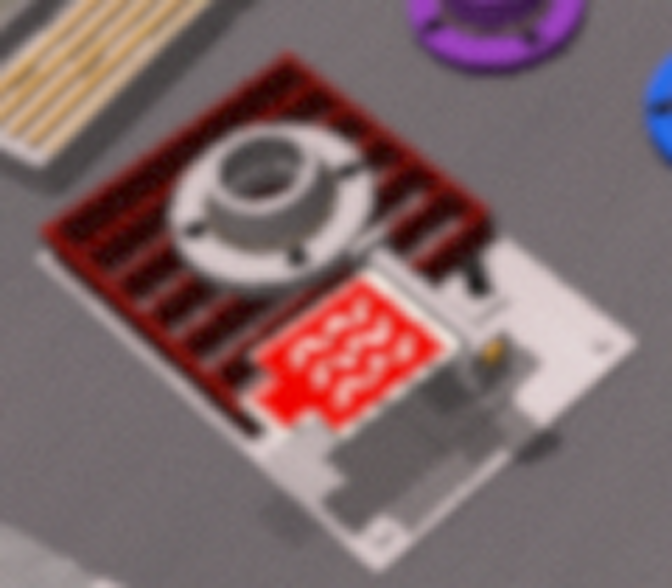

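```bash
cat > h.py <<'E'
from cell import r
import numpy as np, cv2
def ray(n,uv):
    i=r.camera_info(n);K,R,t=i["K"],i["R"],i["t"]
    d=R.T@np.linalg.inv(K)@np.array([uv[0],uv[1],1.]); return -R.T@t,d/np.linalg.norm(d)
def onz(n,uv,z):
    c,d=ray(n,uv); return c+d*(z-c[2])/d[2]
def tri(a,b):
    c1,d1=ray("top",a);c2,d2=ray("side",b)
    s=np.linalg.lstsq(np.c_[d1,-d2],c2-c1,rcond=None)[0]
    p,q=c1+s[0]*d1,c2+s[1]*d2
    return (p+q)/2,np.linalg.norm(p-q)
def proj(n,X):
    i=r.camera_info(n);p=i["K"]@(i["R"]@np.array(X,float)+i["t"]);return p[:2]/p[2]
E
python3 - <<'E'
from h import *
np.set_printoptions(precision=1,suppress=True)
Z=lambda x,y:(190+(x-2)/5,95+(y-2)/5)
C=[onz("top",Z(*p),38) for p in((205,70),(465,130),(392,380),(140,320))]
print("tray",np.array(C),np.mean(C,0)); 
for i in range(4):
    d=C[(i+1)%4]-C[i];print(np.linalg.norm(d),np.degrees(np.arctan2(d[1],d[0])))
B=[onz("top",Z(*p),6) for p in((400,390),(363,547),(93,482))]
print("base",np.array(B)); 
for i in range(2):
    d=B[i+1]-B[i];print(np.linalg.norm(d),np.degrees(np.arctan2(d[1],d[0])))
# fork
f=[onz("top",Z(*p),104) for p in((245,345),(207,490))]
d=f[0]-f[1];print("fork",f,np.mean(f,0),np.linalg.norm(d),np.degrees(np.arctan2(d[1],d[0])))
S=lambda x,y:(180+(x-2.8)/5.6,205+(y-2.8)/5.6)
# flag corners, top and side
for a,b in [((73,352),(385,222)) ]: pass
prs=[("redA",(105,338),(375,275)),("redB",(218,372),(452,347)),("redC",(192,458),(342,435)),("redD",(85,435),(262,358))]
# rays on z=103
for n,a,b in prs: print(n,onz("top",Z(*a),103),onz("side",S(*b),103))
for n in("top","side"):
    im=cv2.imread(f"pics/{n}0.png");h=cv2.cvtColor(im,cv2.COLOR_BGR2HSV)
    m=((h[...,0]<8)|(h[...,0]>172))&(h[...,1]>130)&(h[...,2]>190)
    m=m.astype(np.uint8)
    k,l,st,ce=cv2.connectedComponentsWithStats(m)
    for j in range(1,k):
        if st[j,4]>60:print(n,st[j],ce[j],onz(n,ce[j],103))
E
```

```text
tray [[832.2 292.4  38. ]
 [795.1 113.   38. ]
 [619.7 156.4  38. ]
 [656.1 328.   38. ]] [725.8 222.4  38. ]
183.16073227053042 -101.66967142697357
180.65153407388976 166.10876956789116
175.38292419357322 78.03592617772745
179.61627432476487 -11.421693467868819
base [[619.2 153.    6. ]
 [509.9 174.2   6. ]
 [549.4 359.8   6. ]]
111.40717904025469 169.05800214039326
189.78980420138782 77.96472302968411
fork [array([627.1, 247.7, 104. ]), array([531.2, 267.8, 104. ])] [579.1 257.7 104. ] 97.97773214006675 -11.859395986781118
redA [629.3 338.7 103. ] [611.  263.5 103. ]
redB [608.9 264.5 103. ] [550.5 279.9 103. ]
redC [551.9 278.6 103. ] [567.2 347.8 103. ]
redD [565.  348.3 103. ] [629.5 332.  103. ]
top [353  71  45  31 661] [374.2  89.8] [ 890.3 -191.1  103. ]
top [402  80  38  23 504] [420.7  92.1] [ 887.2 -346.1  103. ]
top [205 164  27  21 255] [218.  173.9] [591.5 312.9 103. ]
top [357 191  26  19 288] [370.1 199.8] [ 520.3 -181.   103. ]
top [206 240  39  38 793] [224.5 258.6] [319.5 278.4 103. ]
side [334 164  23  17 229] [344.7 172. ] [ 524.2 -180.5  103. ]
side [226 255  32  26 449] [240.5 268.7] [594.4 313.1 103. ]
side [307 301  45  42 934] [328.6 321.5] [303.5 329.5 103. ]
```

```bash
cat >> h.py <<'E'
from scipy.spatial.transform import Rotation as Ro
H=np.array([578.5,256.,100.]); yaw=-0.204
u=np.array([np.cos(yaw),np.sin(yaw),0]);v=np.array([-u[1],u[0],0]);zz=np.array([0,0,1.])
def pose(a,z,th):
    th=np.radians(th);d=-np.sin(th)*v-np.cos(th)*zz
    return H+a*v+(z-100)*zz, np.c_[np.cross(u,d),u,d]
def rows(tg):
    s=r.state();p0=s["ee_pos"];R0=Ro.from_rotvec(s["ee_rot"]).as_matrix()
    for p,R in tg:
        print(np.r_[np.round(R0.T@(p-p0)/10,1),np.round(np.degrees(Ro.from_matrix(R0.T@R).as_rotvec()),1)].tolist())
E
python3 - <<'E'
from h import *
np.set_printoptions(precision=1,suppress=True)
Z=lambda x,y:(190+(x-2)/5,95+(y-2)/5)
t=onz("top",Z(67,377),100); print("tab",t,(t-H)@v,(t-H)@u)
print("jar",onz("top",(163,206),65),"brush",onz("top",(182,150),15),onz("top",(180,193),15))
# waypoint via with down orient, then W1,W2
dn=Ro.from_rotvec(r.state()["ee_rot"]).as_matrix()
P1,R1=pose(150,260,45)
rows([(np.array([520,-100,330.]),pose(0,0,0)[1]),(P1,R1)])
E
```

```text
tab [603.4 362.6 100. ] 109.3865426619961 2.7983058470705418
jar [486.4 493.8  65. ] brush [687.7 455.2  15. ] [538.5 453.   15. ]
[47.9, -34.9, -11.6, -0.1, -0.1, -63.9]
[69.0, -81.4, -4.5, -25.1, -40.2, -60.5]
```

```bash
sed -i 's/H=np.array.*;/H=np.array([579.3,258.,100.]);/' h.py; grep H= h.py
```

```text
H=np.array([579.3,258.,100.]); yaw=-0.204
```

servo_tool(
  rows=[20,-15,-11.6,0,0,-20,47.9,-34.9,-11.6,0,0,-63.9,47.9,-34.9,-11.6,0,0,-63.9,47.9,-34.9,-11.6,0,0,-63.9,47.9,-34.9,-11.6,0,0,-63.9,47.9,-34.9,-11.6,0,0,-63.9,47.9,-34.9,-11.6,0,0,-63.9,47.9,-34.9,-11.6,0,0,-63.9,47.9,-34.9,-11.6,0,0,-63.9,47.9,-34.9,-11.6,0,0,-63.9],
  fingers=0,
)

```text
time_s: 1.1
ee_pos: [454.6, -178.3, 312.1]
ee_rot: [-2.437, -1.983, 0.001]
wrist_force: [0.9, -0.9, -1.0]
gripper_width: 14.3
```

Run:
```python
from h import *
print(r.state()["qvel"])
rows([pose(80,300,30),pose(150,260,45)])
```

```text
[ 0.98906783  0.1983475  -0.44090073 -0.00296704  0.23572952  0.98249716]
[53.3, 3.3, 1.2, -0.0, -30.0, -0.0]
[60.3, 3.3, 5.2, -0.0, -45.0, -0.0]
```

servo_tool(
  rows=[20,3,1.2,0,-10,0,53.3,3.3,1.2,0,-30,0,53.3,3.3,1.2,0,-30,0,53.3,3.3,1.2,0,-30,0,53.3,3.3,1.2,0,-45,0,53.3,3.3,1.2,0,-45,0,53.3,3.3,1.2,0,-45,0,53.3,3.3,1.2,0,-45,0,53.3,3.3,1.2,0,-45,0,53.3,3.3,1.2,0,-45,0],
)

```text
time_s: 2.1
ee_pos: [582.7, 292.4, 300.0]
ee_rot: [1.959, 1.595, -0.813]
wrist_force: [0.8, 0.8, -0.1]
gripper_width: 0.6
```

servo_tool(
  rows=[0,0,0,0,0,0,0,0,0,0,0,0,0,0,0,0,0,0],
)

```text
time_s: 2.4
ee_pos: [582.4, 289.2, 301.0]
ee_rot: [1.96, 1.593, -0.813]
wrist_force: [0.5, 0.1, -0.5]
gripper_width: 0.6
```

Run:
```python
from h import *
s=r.state();print(s["qvel"],s["joints"],s["wrist_force"],s["gripper_width"])
rows([pose(160,200,45),pose(155,72,45)])
```

```text
[-0.01237624 -0.02896579  0.0043765   0.00139682  0.00194847 -0.00025143] [ 0.67688223  0.74791939  0.84895989 -0.55786089  2.12721937  0.72608494] [ 0.46909073  0.11754087 -0.45028064] 0.6104395436483896
[16.2, 0.3, -2.0, -0.1, 0.1, -0.1]
[25.0, 0.3, 7.4, -0.1, 0.1, -0.1]
```

servo_tool(
  rows=[5,0.3,-1,0,0,0,10,0.3,-2,0,0,0,14,0.3,-2,0,0,0,16.2,0.3,-2,0,0,0,18.5,0.3,0.4,0,0,0,20.5,0.3,2.7,0,0,0,22.8,0.3,5,0,0,0,25,0.3,7.4,0,0,0,25,0.3,7.4,0,0,0,25,0.3,7.4,0,0,0],
)

```text
time_s: 3.4
ee_pos: [611.3, 410.2, 73.4]
ee_rot: [1.961, 1.593, -0.812]
wrist_force: [-0.4, 0.2, 0.9]
gripper_width: -0.0
```

Run:
```python
from h import *
for n in("side","top"): 
    im=r.camera(n)[:,:,::-1]; im=im[180:330,150:330] if n=="side" else im[90:220,150:320]
    cv2.imwrite(f"pics/{n}1.png",cv2.resize(im,None,fx=4,fy=4,interpolation=cv2.INTER_CUBIC))
s=r.state();p=s["ee_pos"];print(p,(p-H)@v,(p-H)@u,s["wrist_force"],s["time_s"])
def tg():
    yield pose(110,72,45)
    for ph in (0,10,20,30,40):
        f=np.radians(ph); yield pose(105*np.cos(f)+1,100+105*np.sin(f)-22,45)
rows(tg())
```

```text
[611.8505391  411.42683748  74.91383872] 156.8397366384304 0.7931374037282302 [-0.79855021  0.02861015  1.16077452] 3.5
[-3.1, -0.1, 3.5, 0.1, -0.2, -0.2]
[-3.8, -0.1, 3.4, 0.1, -0.2, -0.2]
[-5.2, -0.1, 2.2, 0.1, -0.2, -0.2]
[-6.8, -0.1, 1.3, 0.1, -0.2, -0.2]
[-8.5, -0.1, 0.6, 0.1, -0.2, -0.2]
[-10.3, -0.0, 0.3, 0.1, -0.2, -0.2]
```

View pics/side1.png

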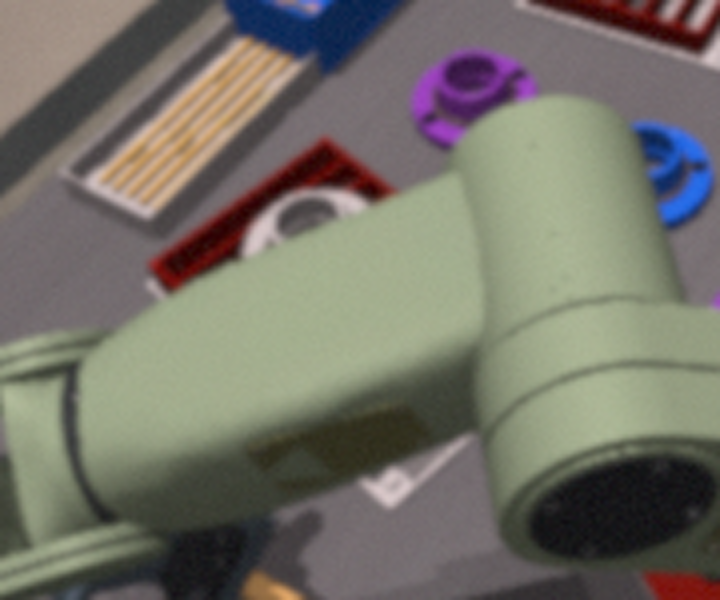

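View pics/top1.png

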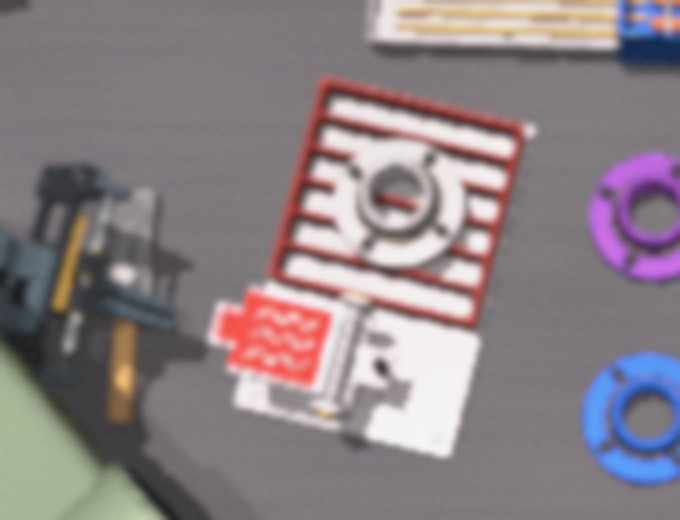

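The top view shows the fingertip at about (165,305), lined up with the tab at (225,322). The arm blocks the stand in the side view. Next I'll move in under the tab and lift.

servo_tool(
  rows=[-1.5,0,1.8,0,0,0,-3.1,0,3.5,0,0,0,-3.8,0,3.4,0,0,0,-4.5,0,2.8,0,0,0,-5.2,0,2.2,0,0,0,-6,0,1.7,0,0,0,-6.8,0,1.3,0,0,0,-7.7,0,0.9,0,0,0,-8.5,0,0.6,0,0,0,-8.5,0,0.6,0,0,0],
)

```text
time_s: 4.5
ee_pos: [597.8, 348.0, 129.3]
ee_rot: [1.961, 1.593, -0.811]
wrist_force: [-0.7, -0.5, 0.5]
gripper_width: 0.7
```

Run:
```python
from h import *
for n in("top",): 
    im=r.camera(n)[:,:,::-1]; im=im[90:220,150:320]
    cv2.imwrite(f"pics/{n}2.png",cv2.resize(im,None,fx=4,fy=4,interpolation=cv2.INTER_CUBIC))
s=r.state();p=s["ee_pos"];print(p,(p-H)@v,(p-H)@u,s["wrist_force"],s["time_s"])
c,sn=np.cos,np.sin
k=.7071
def tg():
    for ph in (40,50,60,70,80,90,100,110,120,130):
        f=np.radians(ph); yield pose(90*c(f)+3*sn(f)+11,100+90*sn(f)-3*c(f)-11,45)
rows(tg())
```

```text
[597.7179356  347.9552456  128.47559008] 91.82119190228136 -0.18783061963343456 [-0.79988536  0.46670176 -0.67781252] 4.55
[-1.8, 0.0, -0.4, -0.0, 0.0, -0.1]
[-3.4, 0.0, -0.5, -0.0, 0.0, -0.1]
[-5.0, 0.0, -0.3, -0.0, 0.0, -0.1]
[-6.5, 0.0, 0.2, -0.0, 0.0, -0.1]
[-7.8, 0.0, 1.0, -0.0, 0.0, -0.1]
[-9.1, 0.0, 1.9, -0.0, 0.0, -0.1]
[-10.1, 0.0, 3.1, -0.0, 0.0, -0.1]
[-11.0, 0.0, 4.4, -0.0, 0.0, -0.1]
[-11.5, 0.0, 5.9, -0.0, 0.0, -0.1]
[-11.9, 0.0, 7.4, -0.0, 0.0, -0.1]
```

View pics/top2.png

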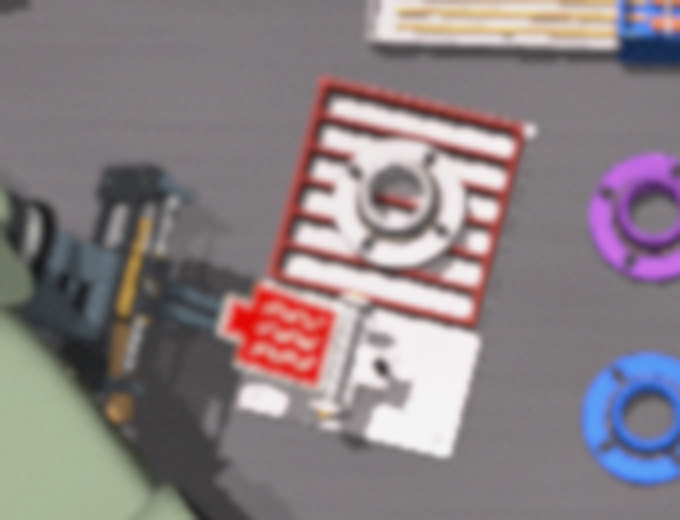

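The fingertip is under the tab and the flag is rising: its edge is lifted at (225,320). I'll continue the arc.

servo_tool(
  rows=[-0.9,0,-0.2,0,0,0,-1.8,0,-0.4,0,0,0,-2.6,0,-0.5,0,0,0,-3.4,0,-0.5,0,0,0,-4.2,0,-0.4,0,0,0,-5,0,-0.3,0,0,0,-5.8,0,0,0,0,0,-6.5,0,0.2,0,0,0,-7.2,0,0.6,0,0,0,-7.8,0,1,0,0,0],
)

```text
time_s: 5.55
ee_pos: [585.0, 286.9, 176.1]
ee_rot: [1.96, 1.594, -0.812]
wrist_force: [0.7, 1.4, 0.4]
gripper_width: 0.7
```

Run:
```python
from h import *
for n in("top",): 
    im=r.camera(n)[:,:,::-1]; im=im[90:220,150:320]
    cv2.imwrite(f"pics/{n}3.png",cv2.resize(im,None,fx=4,fy=4,interpolation=cv2.INTER_CUBIC))
s=r.state();p=s["ee_pos"];print(p,(p-H)@v,(p-H)@u,s["wrist_force"],s["time_s"])
c,sn=np.cos,np.sin
def tg():
    for ph in (80,90,100,110,120,130):
        f=np.radians(ph); yield pose(90*c(f)+3*sn(f)+11,100+90*sn(f)-3*c(f)-11,45)
rows(tg())
```

```text
[584.89870199 285.96354114 176.55780071] 28.51792071063123 -0.1824701453758848 [0.43300383 0.71225197 0.16455381] 5.6
[0.0, 0.0, -0.1, -0.1, 0.0, -0.1]
[-1.2, 0.0, 0.9, -0.1, 0.0, -0.1]
[-2.2, 0.0, 2.0, -0.1, 0.0, -0.1]
[-3.1, 0.0, 3.4, -0.1, 0.0, -0.1]
[-3.7, 0.0, 4.8, -0.1, 0.0, -0.1]
[-4.0, 0.0, 6.3, -0.1, 0.0, -0.1]
```

View pics/top3.png

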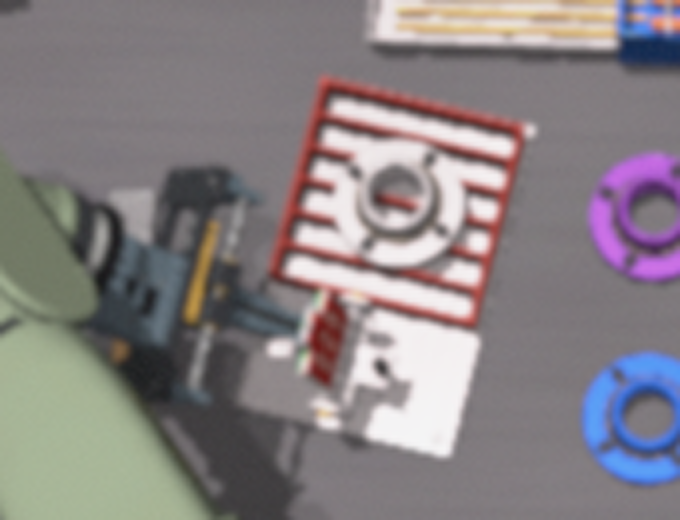

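The flag is almost upright, with its dark red face at (330,345) and the finger at (290,315) behind it. I'll keep pushing it over.

servo_tool(
  rows=[-0.6,0,0.4,0,0,0,-1.2,0,0.9,0,0,0,-1.7,0,1.4,0,0,0,-2.2,0,2,0,0,0,-2.7,0,2.7,0,0,0,-3.1,0,3.4,0,0,0,-3.4,0,4.1,0,0,0,-3.7,0,4.8,0,0,0,-3.9,0,5.6,0,0,0,-4,0,6.3,0,0,0],
)

```text
time_s: 6.6
ee_pos: [570.2, 215.5, 159.0]
ee_rot: [1.96, 1.594, -0.812]
wrist_force: [-0.1, 0.4, 0.1]
gripper_width: 0.3
```

Run:
```python
from h import *
for n in("top",): 
    im=r.camera(n)[:,:,::-1]; im=im[90:220,150:320]
    cv2.imwrite(f"pics/{n}4.png",cv2.resize(im,None,fx=4,fy=4,interpolation=cv2.INTER_CUBIC))
s=r.state();p=s["ee_pos"];print(p,(p-H)@v,(p-H)@u,s["wrist_force"],s["time_s"])
c,sn=np.cos,np.sin
def tg():
    for ph in (135,145,155,165,175,180):
        f=np.radians(ph); yield pose(76*c(f)+3*sn(f),100+76*sn(f)-3*c(f),180-ph)
rows(tg())
```

```text
[569.82166632 214.69359476 158.50052961] -44.328602951882104 -0.508433637743901 [-0.444243    0.0810119  -0.79804261] 6.65
[-0.3, 0.1, 0.7, -0.1, 0.1, -0.0]
[-0.3, 0.1, 2.0, -0.1, 10.1, -0.0]
[0.0, 0.1, 3.3, -0.1, 20.1, -0.0]
[0.5, 0.1, 4.5, -0.1, 30.1, -0.0]
[1.3, 0.1, 5.7, -0.1, 40.1, -0.0]
[1.7, 0.1, 6.2, -0.1, 45.1, -0.1]
```

View pics/top4.png

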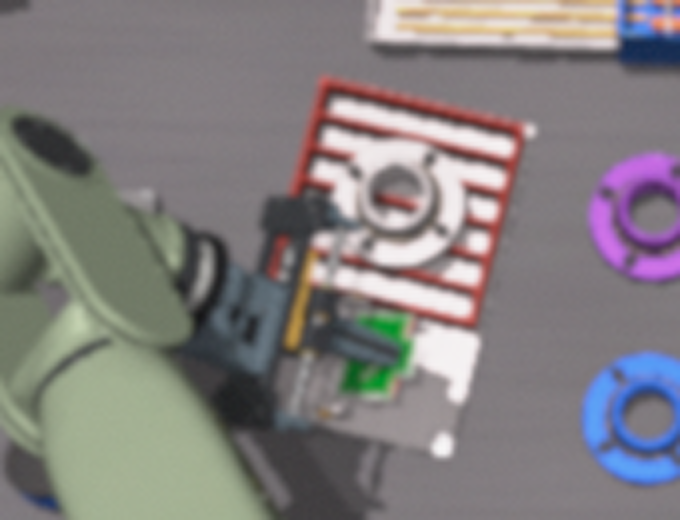

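The green face is now up at (375,350), past 130°. I'll press it down to its rest.

servo_tool(
  rows=[-0.3,0.1,0.7,0,0,0,-0.3,0.1,1.3,0,5,0,-0.3,0.1,2,0,10,0,-0.2,0.1,2.6,0,15,0,0,0.1,3.3,0,20,0,0.2,0.1,3.9,0,25,0,0.5,0.1,4.5,0,30,0,0.9,0.1,5.1,0,35,0,1.3,0.1,5.7,0,40,0,1.3,0.1,5.7,0,40,0],
)

```text
time_s: 7.65
ee_pos: [563.9, 182.8, 109.8]
ee_rot: [2.396, 1.943, -0.107]
wrist_force: [0.4, 0.2, 0.1]
gripper_width: 0.5
```

Run:
```python
from h import *
s=r.state();p=s["ee_pos"];print(p,(p-H)@v,(p-H)@u,s["wrist_force"],s["time_s"])
rows([pose(-76,z,0) for z in (105,103,101,99)])
```

```text
[563.91400677 182.75059001 109.78223127] -76.8060604544202 0.17767704149565988 [0.41476592 0.18564931 0.13720021] 7.65
[0.1, -0.0, 0.5, -0.1, 5.1, -0.2]
[0.1, -0.0, 0.7, -0.1, 5.1, -0.2]
[0.2, -0.0, 0.9, -0.1, 5.1, -0.2]
[0.2, -0.0, 1.1, -0.1, 5.1, -0.2]
```

servo_tool(
  rows=[0.1,0,0.3,0,2.5,0,0.1,0,0.5,0,5,0,0.1,0,0.6,0,5,0,0.1,0,0.7,0,5,0,0.1,0,0.8,0,5,0,0.1,0,0.8,0,5,0],
)

```text
time_s: 8.25
ee_pos: [565.2, 185.8, 103.2]
ee_rot: [2.434, 1.983, -0.002]
wrist_force: [-1.9, -2.9, 8.2]
gripper_width: 0.4
```

servo_tool(
  rows=[0,0,0.1,0,0,0,0,0,0.1,0,0,0],
)

```text
time_s: 8.45
ee_pos: [565.2, 185.8, 103.1]
ee_rot: [2.434, 1.983, -0.002]
wrist_force: [-4.1, -4.6, 12.9]
gripper_width: 0.2
```

The force has risen to about 13 N and z no longer changes, so the flag is against its stop. I'll back off and check.

servo_tool(
  rows=[0,0,-2,0,0,0,0,0,-6,0,0,0,0,0,-11,0,0,0,0,0,-16,0,0,0,-5,-2,-19,0,0,0,-10,-5,-20,0,0,0,-15,-10,-20,0,0,0,-20,-15,-20,0,0,0,-20,-15,-20,0,0,0,-20,-15,-20,0,0,0],
)

```text
time_s: 9.45
ee_pos: [373.9, 19.1, 301.4]
ee_rot: [2.437, 1.98, -0.003]
wrist_force: [0.2, 0.4, 0.2]
gripper_width: 0.7
```

Run:
```python
from h import *
s=r.state();p=s["ee_pos"];print(p,s["wrist_force"],s["time_s"])
for n in("side","top"): cv2.imwrite(f"pics/{n}5.png",r.camera(n)[:,:,::-1])
```

```text
[373.899634    19.14862509 301.36764768] [0.21150107 0.42324935 0.16368815] 9.45
```

View pics/side5.png

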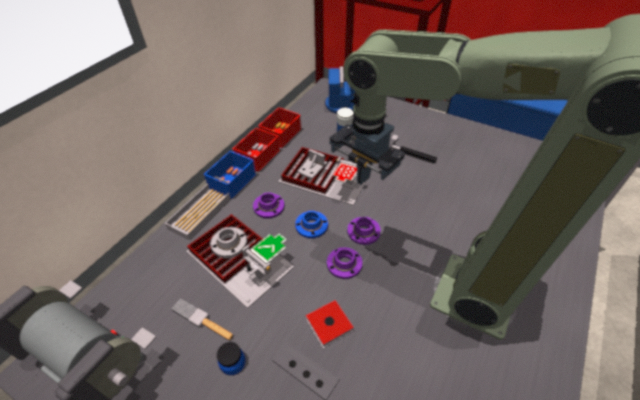

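View pics/top5.png

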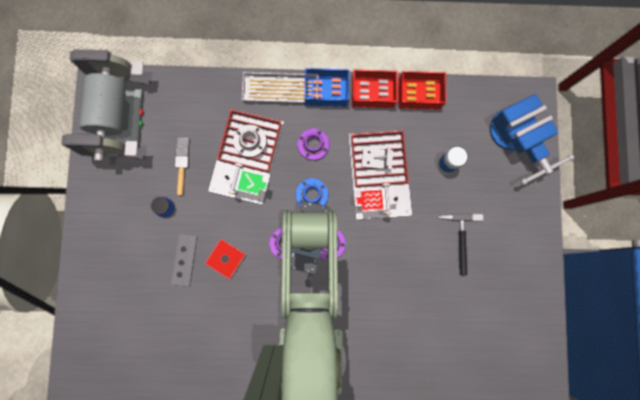

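Run:
```python
from h import *
np.set_printoptions(precision=1,suppress=True)
C={}
for n,(a,b,c,d) in(("top",(150,215,215,285)),("side",(210,290,230,310))):
    im=cv2.imread(f"pics/{n}5.png");h=cv2.cvtColor(im,cv2.COLOR_BGR2HSV)
    m=np.zeros(h.shape[:2],np.uint8);m[a:b,c:d]=((h[...,0]>40)&(h[...,0]<85)&(h[...,1]>120)&(h[...,2]>60))[a:b,c:d]
    C[n]=np.argwhere(m).mean(0)[::-1]; hull=cv2.minAreaRect(np.argwhere(m)[:,::-1].astype(np.float32)); print(n,m.sum(),C[n],hull)
    a0=cv2.imread(f"pics/{n}0.png").astype(int);df=abs(a0-im).sum(2)>90
p,e=tri(C["top"],C["side"]);print(p,e,(p-H)@v,(p-H)@u)
```

```text
top 315 [251.2 182.4] ((252.3294219970703, 182.5176544189453), (25.38086700439453, 17.571369171142578), 12.528807640075684)
side 357 [269.6 246.1] ((270.0901184082031, 245.50816345214844), (17.541053771972656, 27.91204071044922), 50.194427490234375)
[568.8 205.5  98.5] 3.306586591468835 -53.5060438217864 0.383817409448951
```

Run:
```python
from cell import r
print(abs(r.state()["qvel"]).max()); print(r.job_done())
```

```text
0.05192334292896072
the job is handed in; nothing more can be done
None
```

I turned the flag on the pipe flange's stand (the left one) over to green and handed the job in at about 9.6 s. I pushed with the closed fingers from under the tab, up past upright, then down onto the other rest.

**Flag is flat:**
- When I pressed it down, the fingertips stopped at z ≈ 103 mm, the height expected for a flat flag. The force rose to about 13 N there with no further movement.
- Afterwards the two camera views put the middle of the green face at z ≈ 98.5 mm. The two sight lines missed each other by about 3 mm, so this agrees with flat only to within a few mm.

**Everything else:** In the last pictures the bracket's flag is still red side up. The flange, the bracket and the other loose things look unmoved; I compared these by eye and did not measure them.

**At hand-in:** The arm was about 200 mm above and well clear of the stand, with no contact force. The fastest joint was still moving slowly, at about 0.05 rad/s.

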